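# Find the free hatch of the storage console and push it open

## Robot

A 6-joint arm with a two-finger parallel gripper is mounted at the origin on a cart in front of the work surface, level with it; the furniture and walls round the work are solid. World frame = base frame: x ahead of the robot, y to its left, z up, the work surface at z = 0. Lengths are in m, angles in rad, forces in N, time in s.
With the tool pointing down it reaches from about 0.325 to 0.9 m from the base axis. Payload 6.1 kg.
Tool frame: the origin (TCP) lies at the very end of the fingers, on their centre line; the grasp point (between the pads) lies 19 mm behind it; z points along the fingers, y is the line along which they close (so a half turn about z gives the same grasp; the last joint's range is limited). The gripper opens to 85 mm and grips with 20 to 120 N. Pads are 22 mm wide; open, the fingers measure 114 mm over their backs; the gripper's body (76 mm by 85 mm) begins 54 mm behind the grasp point. The pads swing forward as they close: fully open they stand 13 mm farther back than shut.
Start: joints at [-1.285, 0.22, 1.526, -0, 1.395, -0.126], TCP at [0.25, -0.573, 0.197] pointing down, gripper open.
Joint ranges: [-2.98, 2.98], [-0.91, 2.08], [0.09, 2.57], [-1.24, 4.39], [0.2, 2.65], [-2.68, 2.68]. Speed limits (rad/s): [2.57, 2.57, 3.01, 3.14, 3.14, 3.14].

## Interface

Orientations are given as [roll, pitch, yaw] about the fixed x, y, z axes, in that order (R = Rz(yaw) Ry(pitch) Rx(roll)).
In Python, from workcell import bot gives the robot as it stands. Calls block until the motion is done:
- bot.move_pose(position, orientation): joint-space move of the TCP to a pose.
- bot.servo_line(position, orientation=None, speed=0.15): straight line of the TCP; orientation=None keeps the orientation; speed is the mean speed in m/s.
- bot.movej(angles): joint-space move.
- bot.move_gripper(opening, strength=None): finger opening in m; strength is the grip in N (None keeps the last); returns when the fingers have stopped.
- bot.hold(seconds).
- bot.solve_ik(position, orientation): joint angles nearest the present ones, or None.
- bot.grab_frame(name): name is "side" or "top" or "wrist"; returns a dict with "img" (400x640x3 uint8, red, green, blue), "mtx" (3x3 intrinsics, pixels), "eye" and "attitude" of the camera in the world; the wrist camera has in their place "mount" (4x4, takes a point from camera to tool coordinates, whose origin is the TCP and whose axes are the flange's). Camera axes: x right, y down, z forward; pixel columns grow to the right and rows downward; lengths in m; the calibration is good to about 2 mm. A picture is of the moment at which its call begins: read the wrist's pose just before it. There is no depth.
A pose or a line that the arm cannot do raises bot.MotionError and nothing moves.
- bot.hand_in(): hands the job in; it is judged then, once.
Readings, each from a call of its own:
- bot.current_time_s(): time.
- bot.current_joint_pos(): joint angles.
- bot.current_dq(): joint speeds.
- bot.current_joint_torque(): joint torques, N m.
- bot.current_tcp_pos(): TCP position.
- bot.current_tool_rot(): TCP orientation.
- bot.current_wrist_force(): force on the tool from outside, world axes, zero at the start.
- bot.current_torque(): the same for the moment, N m.
- bot.current_grip_width(): finger opening in m.
- bot.current_gripper_force(): force on a finger pad.
Only numpy, scipy, OpenCV 4.12 (cv2) and the standard library are available. Lean on these libraries where they do the work, as an engineer would, in place of code of your own. Each camera call takes 0.05 s, during which the arm holds its last target. There are 200 camera calls.

## Task

Three of the four identical grey hatches in the top of the white console have full bays beneath that block them; one bay is empty. Press the ribbed near end of the hatches gently with the fingertips, one after another, to find the one that rocks, then push that end down and away from you until the hatch stands steeply open, and leave it open. Do not force a hatch that does not give, and pick up or shift nothing else.

Things in the scene. Friction and masses are not known exactly. Their poses are not given: they have to be found in the camera images.
- console: Low white fixed console, 176 (x) x 172 (y) x 64 mm high. Origin: centre of its underside on the desk; x away from the robot, y left, z up, turned up to 0.25 rad. Four identical grey hatches, two by two, lie flush in mouths 70 (x) x 56 (y) mm in its top; a 36 mm strip along x parts left from right, a 12 mm web near from far. The empty bay is at least 53 mm deep; which bay it is differs each time.
- hatch_a (a joint): Tilt of the near left hatch, a 67 x 53 x 4 mm plate: 0 shut, flush; grows to 1.35 rad (stop) as its near, ribbed end sinks and its far end rises. Level pivot along the console's y, 26 mm beyond pad_a, 2 mm below the top face; plate reaches 42.5 mm nearer, 24.5 mm farther. Blocked: gives under 0.06 rad. Free: sinks at about 2 to 4 N on the pad; no spring, stays at the tilt where it is left.
- pad_a (a point): Point on the top face of the near left hatch, in the middle of its ribbed push end, 64 mm above the desk when shut; it moves with the hatch, z square to its face. Relative to the console's origin when shut: (-58, 46, 64) mm.
- hatch_b (a joint): Tilt of the near right hatch, a 67 x 53 x 4 mm plate: 0 shut, flush; grows to 1.35 rad (stop) as its near, ribbed end sinks and its far end rises. Level pivot along the console's y, 26 mm beyond pad_b, 2 mm below the top face; plate reaches 42.5 mm nearer, 24.5 mm farther. Blocked: gives under 0.06 rad. Free: sinks at about 2 to 4 N on the pad; no spring, stays at the tilt where it is left.
- pad_b (a point): Point on the top face of the near right hatch, in the middle of its ribbed push end, 64 mm above the desk when shut; it moves with the hatch, z square to its face. Relative to the console's origin when shut: (-58, -46, 64) mm.
- hatch_c (a joint): Tilt of the far left hatch, a 67 x 53 x 4 mm plate: 0 shut, flush; grows to 1.35 rad (stop) as its near, ribbed end sinks and its far end rises. Level pivot along the console's y, 26 mm beyond pad_c, 2 mm below the top face; plate reaches 42.5 mm nearer, 24.5 mm farther. Blocked: gives under 0.06 rad. Free: sinks at about 2 to 4 N on the pad; no spring, stays at the tilt where it is left.
- pad_c (a point): Point on the top face of the far left hatch, in the middle of its ribbed push end, 64 mm above the desk when shut; it moves with the hatch, z square to its face. Relative to the console's origin when shut: (24, 46, 64) mm.
- hatch_d (a joint): Tilt of the far right hatch, a 67 x 53 x 4 mm plate: 0 shut, flush; grows to 1.35 rad (stop) as its near, ribbed end sinks and its far end rises. Level pivot along the console's y, 26 mm beyond pad_d, 2 mm below the top face; plate reaches 42.5 mm nearer, 24.5 mm farther. Blocked: gives under 0.06 rad. Free: sinks at about 2 to 4 N on the pad; no spring, stays at the tilt where it is left.
- pad_d (a point): Point on the top face of the far right hatch, in the middle of its ribbed push end, 64 mm above the desk when shut; it moves with the hatch, z square to its face. Relative to the console's origin when shut: (24, -46, 64) mm.
- cap_front: Loose black round dust cap, 31 mm across, 12 mm high, standing on the console's middle strip, the nearer of two. Origin: centre of its underside. Leave alone.
- cap_back: The same, the farther of the two on the middle strip. Leave alone.
- canister: Loose black and cream canister, 35 mm across, 61 mm high, on the desk just in front of the console, left. Origin: centre of its underside. Leave alone.
- red_bottle: Loose white bottle with a red cap, 38 mm across, 72 mm high, on the desk just in front of the console, right. Origin: centre of its underside. Leave alone.
- timer: Loose white bench timer, 62 by 26 by 52 mm high, standing on the desk just left of the console. Origin: centre of its underside. Leave alone.
- dropper: Loose brown dropper bottle with a black cap, 26 mm across, 58 mm high, on the desk just right of the console. Origin: centre of its underside. Leave alone.
- marker: Loose black marker pen, 135 mm long, 16 mm thick, lying on the desk just beyond the console. Origin: centre of its underside. Leave alone.

How it is judged:
At the end, for the whole second after the job is handed in: The free hatch stands open, tilted more than 1.05 rad (60 degrees) from shut, all hatches are at rest (under 0.1 rad/s), and the caps, canister, bottle, timer, dropper bottle and marker are each within 20 mm of where they stood (value of joint any of hatch_a, hatch_b, hatch_c, hatch_d above 1.05 rad and velocity of joint each of hatch_a, hatch_b, hatch_c, hatch_d below 0.1 rad/s and not (velocity of joint hatch_a below -0.1 rad/s) and not (velocity of joint hatch_b below -0.1 rad/s) and not (velocity of joint hatch_c below -0.1 rad/s) and not (velocity of joint hatch_d below -0.1 rad/s) and distance of each of cap_front, cap_back, canister, red_bottle, timer, dropper, marker from where it was at the start of the episode below 0.02 m); the robot touches nothing.
It fails at once if a hatch is pressed with more than 45 N (contact force between any of the fingers, the arm and hatch_a above 45 N or contact force between any of the fingers, the arm and hatch_b above 45 N or contact force between any of the fingers, the arm and hatch_c above 45 N or contact force between any of the fingers, the arm and hatch_d above 45 N).
It fails at once if a loose thing is picked up or shifted by more than 20 mm (distance of any of cap_front, cap_back, canister, red_bottle, timer, dropper, marker from where it was at the start of the episode above 0.02 m).
It also fails if it takes over 54 s, if anything falls off the work surface, if the arm or the gripper's body presses on something with over 40 N, if the wrist force passes 120 N, or if a joint passes its speed limit or range.

## Working session

There is one attempt and no reset: what is moved stays moved. The work goes in short steps, each a Python script; the robot and the scene stay as the last script left them, time stands still between calls to the robot, and variables do not carry over. Pictures are saved under pics/ and viewed, at most 10 in all, crops included, and the job is handed in when it is done.

```bash
mkdir -p pics; ls; python3 - <<'E'
from workcell import bot
import cv2,numpy as np
for n in("top","side"):
    f=bot.grab_frame(n); cv2.imwrite(f"pics/{n}0.png",f["img"][:,:,::-1]); print(n,f["mtx"].tolist(),f["eye"],np.array(f["attitude"]).tolist())
print(bot.current_time_s(),bot.current_tool_rot(),bot.current_wrist_force())
E
```

```text
pics
top [[453.6827618700275, 0.0, 322.4493398167444], [0.0, 453.6827618700275, 200.4044730497343], [0.0, 0.0, 1.0]] [0.41377395 0.14287874 0.91053024] [-3.0477334311096027, 0.018151113870927826, -1.5419619425734514]
side [[429.891156646894, 0.0, 314.05919567127034], [0.0, 429.891156646894, 196.99533419730454], [0.0, 0.0, 1.0]] [0.28927011 0.79050532 0.57194199] [-2.2341355813579202, -0.022972474180766644, -2.807057843832146]
0.1 [-3.13985712e+00 -2.07685788e-04  4.11799637e-01] [ 0.0329931   0.54331556 -0.32662953]
```

View pics/top0.png

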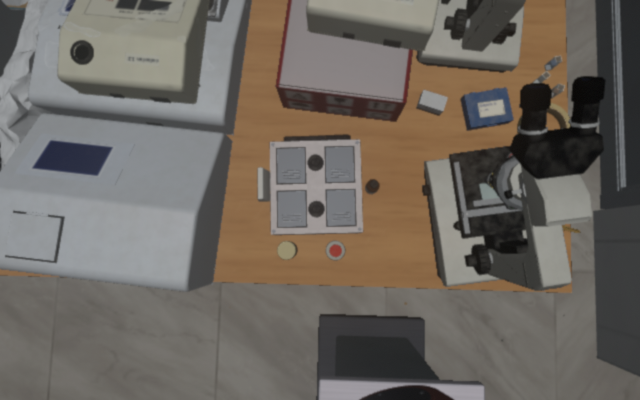

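View pics/side0.png

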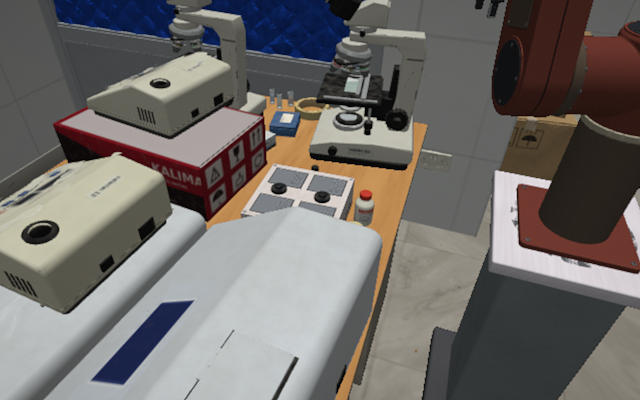

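The top view shows the console with corners near (270,141), (360,139), (363,233) and (271,234). The caps are at (316,162) and (316,209), with the canister at (287,251) and the bottle at (335,251). The side view agrees. I'll refine the corners on an enlarged crop.

```bash
cat > h.py <<'E'
import numpy as np,cv2
from scipy.spatial.transform import Rotation as R
def pix2w(f,uv,z):
    r=R.from_euler('xyz',f["attitude"]).as_matrix()@np.linalg.inv(f["mtx"])@np.array([*uv,1.])
    e=np.array(f["eye"]); return e+r*(z-e[2])/r[2]
def w2pix(f,p):
    c=f["mtx"]@R.from_euler('xyz',f["attitude"]).as_matrix().T@(np.array(p)-f["eye"]); return c[:2]/c[2]
E
python3 - <<'E'
from workcell import bot
import cv2,numpy as np
from h import *
f=bot.grab_frame("top")
for c in [(270,141),(360,139),(363,233),(271,234),(316,162),(316,209)]: print(c,pix2w(f,c,.064).round(4))
c=f["img"][125:265,250:390,::-1]
cv2.imwrite("pics/crop.png",cv2.resize(c,(588,588),interpolation=cv2.INTER_CUBIC))
E
```

```text
(270, 141) [0.6037 0.2635 0.064 ]
(360, 139) [0.6118 0.0927 0.064 ]
(363, 233) [0.4342 0.0834 0.064 ]
(271, 234) [0.4275 0.2547 0.064 ]
(316, 162) [0.5655 0.1748 0.064 ]
(316, 209) [0.4765 0.1721 0.064 ]
```

View pics/crop.png

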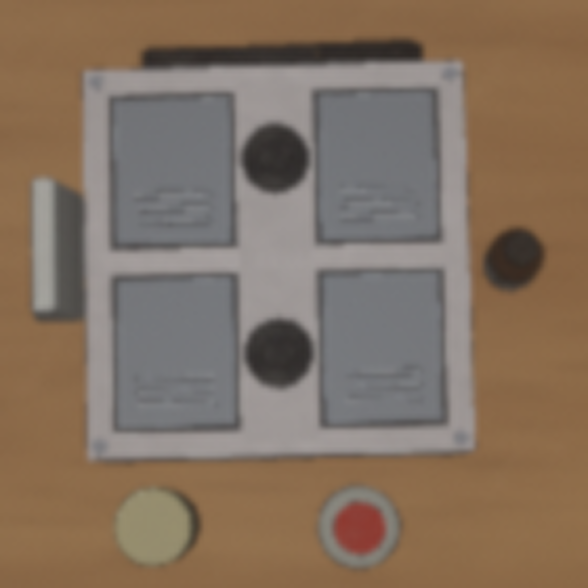

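```bash
cat >> h.py <<'E'
from scipy.optimize import least_squares
def pose():
    import json; return json.load(open("pose.json"))
def W(p,z=None):
    x,y,a=pose(); c,s=np.cos(a),np.sin(a)
    return np.array([x+c*p[0]-s*p[1],y+s*p[0]+c*p[1],p[2] if z is None else z])
PAD=dict(a=(-.058,.046,.064),b=(-.058,-.046,.064),c=(.024,.046,.064),d=(.024,-.046,.064))
E
python3 - <<'E'
from workcell import bot
from h import *
import json
f=bot.grab_frame("top")
px=[(84,71),(462,62),(474,449),(89,460)]
P=np.array([pix2w(f,(250+(u+.5)/4.2-.5,125+(v+.5)/4.2-.5),.064)[:2] for u,v in px])
L=np.array([(.088,.086),(.088,-.086),(-.088,-.086),(-.088,.086)])
g=lambda q:((L@np.array([[np.cos(q[2]),np.sin(q[2])],[-np.sin(q[2]),np.cos(q[2])]])+q[:2]-P).ravel())
s=least_squares(g,[.52,.17,0]); print(s.x,(s.fun*1e3).round(1))
json.dump(s.x.tolist(),open("pose.json","w"))
for k in PAD:
    p=W(PAD[k],.1); print(k,p,bot.solve_ik(p,[np.pi,0,s.x[2]]))
q=bot.current_joint_pos()
for r in(.36,.4):
  t=np.arctan2(-.573,.25); print(r,bot.solve_ik([r*np.cos(t),r*np.sin(t),.3],bot.current_tool_rot()))
print([pix2w(f,u,.05).round(3) for u in((445,285),(570,290),(428,160))])
E
```

```text
[0.51946894 0.1742841  0.05244679] [ 0.1  0.6  0.8 -0.4 -0.8 -0.7 -0.1  0.5]
a [0.45913725 0.21718033 0.1       ] [ 2.86454501e-01  3.34534400e-02  1.92195706e+00 -4.44089210e-16
  1.18618215e+00  1.80480404e+00]
b [0.46396014 0.12530683 0.1       ] [ 9.94982254e-02 -3.38164017e-02  1.98921661e+00 -4.44089210e-16
  1.18619244e+00  1.61784776e+00]
c [0.5410245  0.22147899 0.1       ] [ 2.53698788e-01  2.12198020e-01  1.72485397e+00 -4.44089210e-16
  1.20454066e+00  1.77204833e+00]
d [0.54584739 0.1296055  0.1       ] [ 9.25585261e-02  1.58416252e-01  1.78693162e+00 -4.44089210e-16
  1.19624478e+00  1.61090806e+00]
0.36 [-1.37939210e+00 -5.03039410e-01  1.98447254e+00 -1.03006547e-04
  1.66135185e+00 -2.20390304e-01]
0.4 [-1.35710906e+00 -3.91526252e-01  1.90903451e+00 -7.61054495e-05
  1.62527872e+00 -1.98102110e-01]
[array([ 0.342, -0.072,  0.05 ]), array([ 0.34 , -0.302,  0.05 ]), array([ 0.577, -0.039,  0.05 ])]
```

```bash
cat > probe.py <<'E'
from workcell import bot
from h import *
yaw=pose()[2]; O=[np.pi,0,yaw]
def probe(k):
    "True if hatch k sinks past 5 mm under gentle force"
    bot.move_pose(W(PAD[k],.09),O); bot.servo_line(W(PAD[k],.069),O,speed=.08); bot.hold(.15)
    f0=bot.current_wrist_force()[2]; log=[]; free=True
    for z in np.arange(.068,.0555,-.001):
        bot.servo_line(W(PAD[k],z),O,speed=.02)
        df=bot.current_wrist_force()[2]-f0; log.append((round(z*1e3),round(df,1),round(bot.current_tcp_pos()[2]*1e3,1)))
        if df>9: free=False; break
    print(k,free,log,bot.current_time_s())
    if not free: bot.servo_line(W(PAD[k],.09),O,speed=.1)
    return free
E
python3 - <<'E'
from probe import *
t=np.arctan2(-.573,.25)
bot.movej(bot.solve_ik([.36*np.cos(t),.36*np.sin(t),.3],bot.current_tool_rot()))
bot.move_gripper(0.0)
q=bot.solve_ik([.36*np.cos(.27),.36*np.sin(.27),.3],O); print(q)
bot.movej(q)
bot.move_pose(W(PAD["b"],.16),O)
print(bot.current_time_s(),bot.current_wrist_force(),bot.current_grip_width())
for k in "bdca":
    if probe(k): break
E
```

```text
[ 4.98937271e-02 -5.04285340e-01  1.98526814e+00 -4.44089210e-16
  1.66060986e+00  1.56824326e+00]
4.5583 [-0.06459839 -0.55134926  0.18392982] -1.9471348904606135e-05
b True [(68, np.float64(0.9), np.float64(68.1)), (67, np.float64(0.7), np.float64(66.9)), (66, np.float64(-0.2), np.float64(65.9)), (65, np.float64(0.9), np.float64(64.9)), (64, np.float64(0.4), np.float64(63.9)), (63, np.float64(0.9), np.float64(62.9)), (62, np.float64(0.7), np.float64(61.9)), (61, np.float64(1.4), np.float64(60.9)), (60, np.float64(1.2), np.float64(59.9)), (59, np.float64(2.2), np.float64(58.9)), (58, np.float64(1.1), np.float64(57.9)), (57, np.float64(0.6), np.float64(56.9)), (56, np.float64(0.7), np.float64(55.9))] 8.75
```

Hatch b sinks 6 mm and more at 1–2 N, so it is the free one. I'll keep pushing it down, then away.

```bash
python3 - <<'E'
from probe import *
PX=-.032
f0=np.array(bot.current_wrist_force()); log=[]
path=[(-.026,z) for z in np.arange(.053,.0295,-.003)]+[(x,.029) for x in(-.0245,-.023,-.022)]
for x,z in path:
    bot.servo_line(W((PX+x,-.046,z)),O,speed=.03)
    df=np.array(bot.current_wrist_force())-f0; log.append((round(x*1e3,1),round(z*1e3),df.round(1).tolist()))
    if np.linalg.norm(df)>18: print("STOP");break
print(*log,sep="\n")
bot.hold(.2)
x,y,z=bot.current_tcp_pos()
bot.servo_line(W((PX-.028,-.046,.029)),O,speed=.04)
bot.servo_line(W((PX-.028,-.046,.2)),O,speed=.12)
bot.movej(bot.solve_ik([.36,.06,.3],O))
f=bot.grab_frame("top"); g=bot.grab_frame("side")
c=cv2.resize(f["img"][125:265,250:390],(588,588),interpolation=cv2.INTER_CUBIC)[:,:,::-1]
d=cv2.resize(g["img"][150:240,235:385],(750,450),interpolation=cv2.INTER_CUBIC)[:,:,::-1]
cv2.imwrite("pics/t1.png",c);cv2.imwrite("pics/s1.png",d)
print(bot.current_time_s())
E
```

```text
(-26.0, 53, [0.7, 0.4, 0.4])
(-26.0, 50, [-0.5, 0.2, -0.7])
(-26.0, 47, [-0.3, 0.2, 0.5])
(-26.0, 44, [-0.4, 0.3, -0.7])
(-26.0, 41, [0.3, -0.1, 0.4])
(-26.0, 38, [0.3, 0.1, 0.7])
(-26.0, 35, [0.2, 0.7, 1.1])
(-26.0, 32, [0.0, 0.9, 1.2])
(-24.5, 29, [0.1, 0.6, 0.2])
(-23.0, 29, [0.0, 0.6, 0.1])
(-22.0, 29, [0.5, 0.5, 0.1])
14.3583
```

View pics/t1.png

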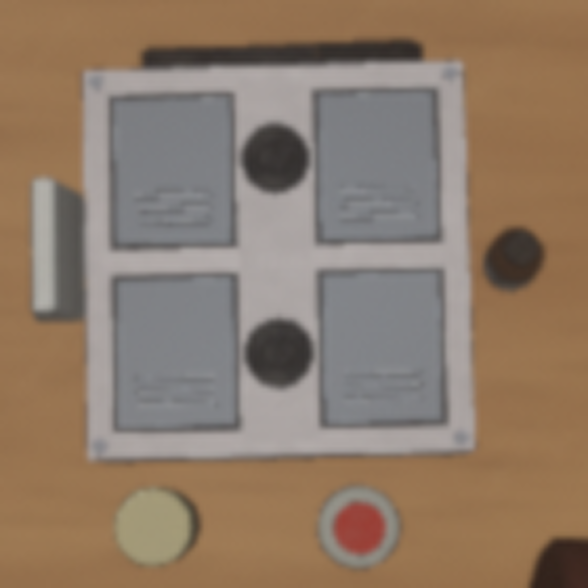

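View pics/s1.png

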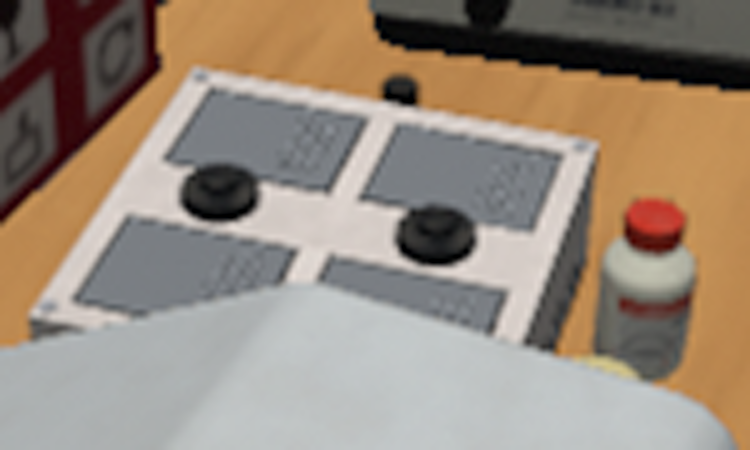

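The pictures show all four hatches shut and nothing else moved, so the push did not leave b open. I'll go back to the pushed pose and look there.

```bash
python3 - <<'E'
from probe import *
bot.move_pose(W(PAD["b"],.15),O)
f0=np.array(bot.current_wrist_force()); bot.servo_line(W(PAD["b"],.07),O,speed=.12)
ims=[]
for z in(.06,.05,.03):
    bot.servo_line(W(PAD["b"],z),O,speed=.03); bot.hold(.1)
    print(z,W(PAD["b"]),bot.current_tcp_pos(),bot.current_tool_rot(),(np.array(bot.current_wrist_force())-f0).round(1))
    if np.linalg.norm(np.array(bot.current_wrist_force())-f0)>15: break
s=bot.grab_frame("side"); w=bot.grab_frame("wrist")
d=cv2.resize(s["img"][100:240,235:435],(570,400),interpolation=cv2.INTER_CUBIC)
w2=cv2.resize(w["img"],(320,200))
cv2.imwrite("pics/mid.png",np.vstack([d,np.pad(w2,((0,0),(0,250),(0,0)))])[:,:,::-1])
print(w2pix(s,bot.current_tcp_pos()),bot.current_time_s())
E
```

```text
0.06 [0.46396014 0.12530683 0.064     ] [0.46404639 0.12533224 0.06004808] [-3.14156866e+00 -9.11516209e-05  5.24395562e-02] [ 0.7 -0.3 -0.7]
0.05 [0.46396014 0.12530683 0.064     ] [0.46401694 0.12532072 0.05003828] [-3.14158012e+00 -2.49071434e-05  5.24585347e-02] [ 0.  -0.2 -0.7]
0.03 [0.46396014 0.12530683 0.064     ] [0.46423601 0.12533927 0.03026128] [-3.14155274e+00 -5.47081073e-04  5.24374306e-02] [ 0.7 -0.1 -1.7]
[334.07711455 199.67401493] 18.1583
```

View pics/mid.png

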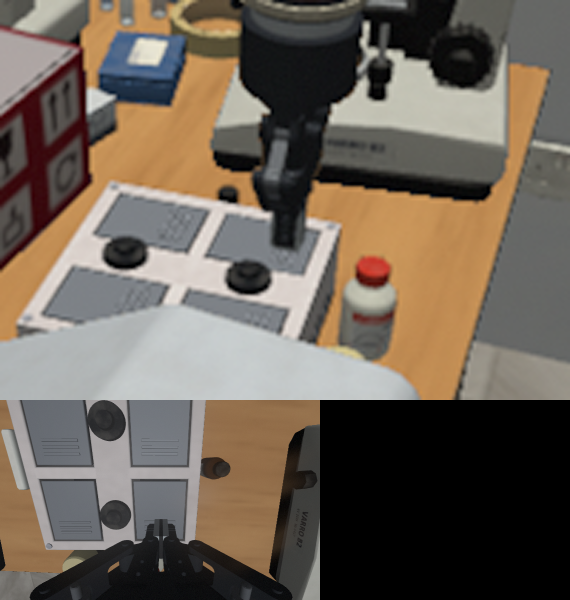

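The side crop shows the fingertips ending at hatch b's surface near (285,248), while the TCP projects to about (282,285). Either the plate hides the tips or they end higher than reported, so I'll look closer.

```bash
python3 - <<'E'
from probe import *
s=bot.grab_frame("side"); w=bot.grab_frame("wrist")
p=np.array(bot.current_tcp_pos())
for z in(.03,.05,.062,.07): print(z,w2pix(s,[p[0],p[1],z]).round(1))
M=np.array(w["mount"]); K=w["mtx"]
def wp(t): c=K@(np.linalg.inv(M)@np.array([*t,1]))[:3]; return (c[:2]/c[2]).round(1)
for dz in(0,-.019,-.034): print("wrist",dz,wp((0,0,dz)))
# world -> tool for plate corners if shut
T=R.from_euler('xyz',bot.current_tool_rot()).as_matrix()
for c in [(-.0745,-.0725),(-.0075,-.0725),(-.0075,-.0195),(-.0745,-.0195)]: print(c,wp(T.T@(W((*c,.064))-p)))
print(M.round(3).tolist())
d=cv2.resize(s["img"][160:215,295:375],(800,550)[:2],interpolation=cv2.INTER_CUBIC)[:300]
a=cv2.resize(s["img"][165:205,305:365],(480,320),interpolation=cv2.INTER_CUBIC)
b=cv2.resize(w["img"][130:310,240:420],(320,320),interpolation=cv2.INTER_CUBIC)
cv2.imwrite("pics/z.png",np.hstack([a,b])[:,:,::-1])
E
```

```text
0.03 [334.1 199.8]
0.05 [334.6 192. ]
0.062 [334.9 187.2]
0.07 [335.1 183.9]
wrist 0 [322.9 228.8]
wrist -0.019 [323.  241.2]
wrist -0.034 [323.2 252.9]
(-0.0745, -0.0725) [370.4 279.6]
(-0.0075, -0.0725) [376.7 160.7]
(-0.0075, -0.0195) [269.6 160.9]
(-0.0745, -0.0195) [276.  279.7]
[[-0.002, -0.957, -0.289, 0.074], [1.0, -0.002, -0.001, -0.001], [0.001, -0.289, 0.957, -0.177], [0.0, 0.0, 0.0, 1.0]]
```

View pics/z.png

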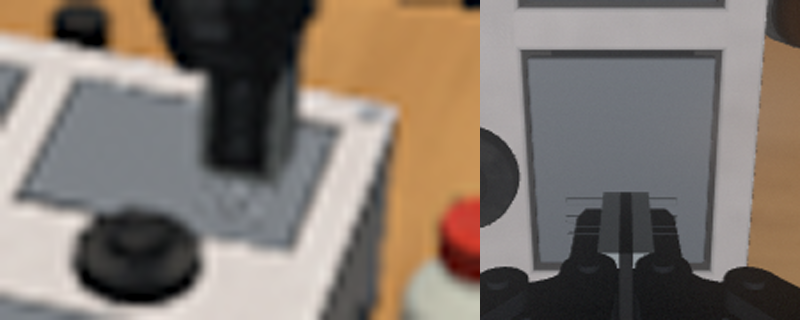

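The wrist camera's scale agrees with the reported pose, so the tips should be 34 mm below the top, yet the hatch is seen shut and I feel no force. I'll raise the tool to see where the tips really end, then probe d, also guarding on joint torque and tracking error.

```bash
python3 - <<'E'
from probe import *
bot.servo_line(W(PAD["b"],.10),O,speed=.15); bot.hold(.1)
s=bot.grab_frame("side"); p=np.array(bot.current_tcp_pos()); u=w2pix(s,p)
print("tcp px",u,((u-[305,135])*8).round(), bot.current_grip_width())
a=cv2.resize(s["img"][135:200,305:365],(480,520),interpolation=cv2.INTER_CUBIC)
cv2.imwrite("pics/up.png",a[:,:,::-1])
k="d"
bot.move_pose(W(PAD[k],.10),O); bot.servo_line(W(PAD[k],.069),O,speed=.08); bot.hold(.15)
f0=np.array(bot.current_wrist_force()); t0=np.array(bot.current_joint_torque())
for z in np.arange(.067,.0575,-.001):
    bot.servo_line(W(PAD[k],z),O,speed=.02)
    df=np.array(bot.current_wrist_force())-f0; dt=np.array(bot.current_joint_torque())-t0; e=bot.current_tcp_pos()[2]-z
    print(round(z*1e3),df.round(1),dt.round(1)[1:3],round(e*1e3,2))
    if df[2]>7 or e>.0008: break
bot.servo_line(W(PAD[k],.10),O,speed=.15)
print(bot.current_time_s())
E
```

```text
tcp px [336.61943705 172.14595164] [253. 297.] -0.00024221083921326062
67 [ 0.8  0.8 -0.1] [-0.4 -0.2] 0.07
66 [ 0.7  0.3 -1.1] [-0.4 -0.2] -0.06
65 [ 0.   0.5 -0. ] [-0.4 -0.1] -0.13
64 [ 0.1  1.1 -0.1] [-0.4 -0.1] -0.11
63 [0.5 0.7 0. ] [-0.4 -0. ] -0.1
62 [ 0.7  0.4 -0. ] [-0.5  0. ] -0.09
61 [0.  0.4 0. ] [-0.5  0. ] -0.1
60 [0.6 0.7 0.2] [-0.5  0.1] -0.1
59 [-0.4  0.2  0.5] [-0.5  0.1] -0.11
58 [0.5 0.6 0.3] [-0.6  0.2] -0.07
23.075
```

View pics/up.png

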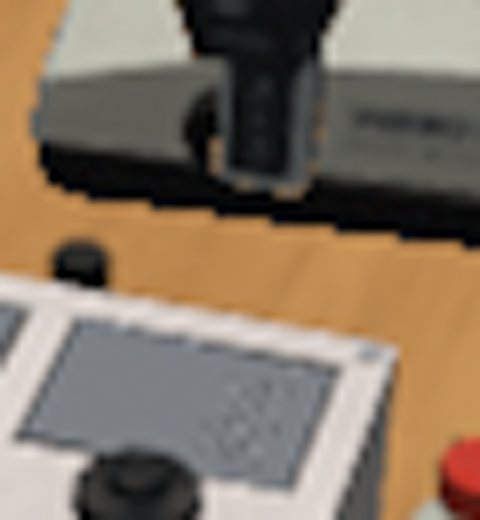

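With the TCP reported at z=0.100, the tips show at (265,185) but the TCP projects to (253,297). They therefore end about 34 mm short of the reported TCP, and both my "contacts" were in the air. I'll probe again lower, in 0.5 mm steps with a force stop.

```bash
cat > probe2.py <<'E'
from probe import *
def probe2(k,zs,ze):
    bot.move_pose(W(PAD[k],.06),O); bot.servo_line(W(PAD[k],zs),O,speed=.1); bot.hold(.1)
    f0=bot.current_wrist_force()[2]; log=[]; free=True; z=zs
    while z>ze:
        z-=.0005; bot.servo_line(W(PAD[k],z),O,speed=.02)
        df=bot.current_wrist_force()[2]-f0; log.append((round(z*1e3,1),round(float(df),1)))
        if df>8: free=False; break
    print(k,"free" if free else "blocked",log,bot.current_time_s())
    if not free: bot.servo_line(W(PAD[k],.06),O,speed=.15)
    return free,z
E
python3 - <<'E'
from probe2 import *
free,z=probe2("d",.031,.019)
if not free:
    for k in "cab":
        fr,_=probe2(k,z+.004,z-.004)
        if fr: break
E
```

```text
d blocked [(30.5, 0.5), (30.0, 0.4), (29.5, 0.6), (29.0, 4.3), (28.5, 8.3)] 25.15
c blocked [(32.0, 0.6), (31.5, 0.1), (31.0, 1.0), (30.5, 0.8), (30.0, 0.9), (29.5, 1.1), (29.0, 5.0), (28.5, 8.2)] 28.4917
a blocked [(32.0, 0.0), (31.5, -0.2), (31.0, 0.2), (30.5, -0.9), (30.0, -0.1), (29.5, -0.1), (29.0, 4.2), (28.5, 8.7)] 31.8
b free [(32.0, 0.6), (31.5, -0.1), (31.0, -0.8), (30.5, 0.0), (30.0, -0.4), (29.5, -0.6), (29.0, 0.4), (28.5, 1.0), (28.0, 1.9), (27.5, 1.8), (27.0, 0.7), (26.5, 0.7), (26.0, 2.1), (25.5, 2.3), (25.0, 1.3), (24.5, 2.7)] 37.1417
```

The contact height is now consistent: TCP 0.029 corresponds to the top face at 0.064. Blocked a, c and d are stiff at that height, while b yields at about 2 N. Now I'll push b open.

```bash
python3 - <<'E'
from probe2 import *
PX=-.032; OFF=.0348; f0=np.array([0,0,0.]); log=[]
path=[(-.026,z) for z in(.055,.050,.046,.042,.038)]+[(x,.038) for x in(-.0245,-.023,-.0215,-.020,-.0185,-.017)]
for x,z in path:
    bot.servo_line(W((PX+x,-.046,z-OFF)),O,speed=.03)
    df=np.array(bot.current_wrist_force()); log.append((round(x*1e3,1),round(z*1e3),df.round(1).tolist()))
    if np.linalg.norm(df)>14 or df[0]<-8: print("STOP");break
print(*log,sep="\n")
bot.servo_line(W((PX-.026,-.046,z-OFF)),O,speed=.06)
bot.servo_line(W((PX-.026,-.046,.12)),O,speed=.15)
bot.movej(bot.solve_ik([.36,.06,.3],O))
f=bot.grab_frame("top")
c=cv2.resize(f["img"][125:265,250:390],(588,588),interpolation=cv2.INTER_CUBIC)[:,:,::-1]
cv2.imwrite("pics/end.png",c); print(bot.current_time_s())
# where the raised far edge should show, by tilt
for t in(1.05,1.2,1.35):
    u=w2pix(f,W((PX+.0245*np.cos(t),-.046,.062+.0245*np.sin(t)))); print(t,((u-[250,125])*4.2).round(), )
E
```

```text
(-26.0, 55, [-1.1, 0.7, 0.4])
(-26.0, 50, [-0.1, -0.4, -0.0])
(-26.0, 46, [-0.1, 0.4, -0.1])
(-26.0, 42, [-1.4, -0.9, 0.2])
(-26.0, 38, [-0.2, 0.2, 0.1])
(-24.5, 38, [-1.8, -0.3, 0.2])
(-23.0, 38, [-3.0, 0.2, 0.2])
(-21.5, 38, [-1.3, 0.2, -1.0])
(-20.0, 38, [-2.2, -0.7, -0.7])
(-18.5, 38, [-1.8, -0.6, -1.2])
(-17.0, 38, [-5.1, -0.0, 1.0])
42.25
1.05 [380. 294.]
1.2 [380. 301.]
1.35 [381. 309.]
```

View pics/end.png

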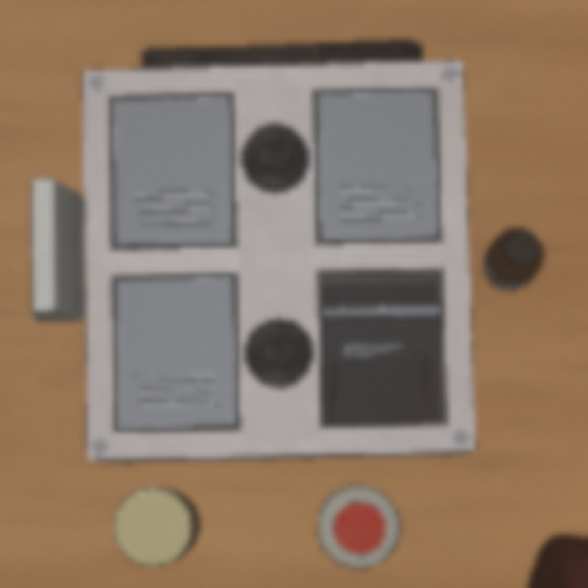

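Hatch b now stands steeply open. Its edge shows near row 310, which matches about 1.35 rad, and nothing else has moved.

```bash
python3 -c "
from workcell import bot
print(bot.hand_in())"
```

```text
the job is handed in; nothing more can be done
None
```

The near right hatch (b) was the free one; it now stands open at about 1.3 rad by the last picture, hatches a, c and d were blocked and left shut, nothing else moved, and the job is handed in (no verdict was returned).

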